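# Draw the piston out of the clay extruder

## Robot

A 6-joint arm with a two-finger parallel gripper is mounted at the origin on the work surface. World frame = base frame: x ahead of the robot, y to its left, z up, the work surface at z = 0. Lengths are in m, angles in degrees, forces in N, time in s.
With the tool pointing down it reaches from about 0.4 to 0.825 m from the base axis. Payload 7 kg.
Tool frame: the origin (TCP) lies at the very end of the fingers, on their centre line; the grasp point (between the pads) lies 19 mm behind it; x points along the fingers, z is the direction in which the jaws open and shut, and the axes are right-handed (so a half turn about x gives the same grasp; the last joint's range is limited). The gripper opens to 88 mm and grips with 3 to 60 N. Pads are 19 mm wide; open, the fingers measure 130 mm over their backs; the gripper's body (78 mm by 193 mm) begins 47 mm behind the grasp point.
Start: joints at [92.882, 20.546, 0.682, 0, -70.136, -16.507], TCP at [0.159, 0.656, 0.227] pointing down, gripper open.
Joint ranges: [-176.03, 176.03], [-82.01, 121.73], [-58.28, 71.71], [-173.87, 95.51], [-174.79, -0.11], [-173.66, 173.66]. Speed limits (degrees/s): [136.94, 136.94, 172.46, 180, 180, 180].

## Interface

Orientations are given as [roll, pitch, yaw] about the fixed x, y, z axes, in that order (R = Rz(yaw) Ry(pitch) Rx(roll)).
In Python, from plant import * gives the robot as it stands.
- The arm moves only by the tool arm_command, never from a script. Its argument "commands" is one flat list of numbers, 5 for each row, row after row: the shift along the tool's x, y, z in mm, then the turn about the tool's x in degrees, then the opening in per cent of the stroke, from 0 (shut) to 100 (fully open). A call has 1 to 5 rows; each row shifts and turns the pose as measured when the row begins, along the tool's axes as they then stand; what a row does not reach is not made up. A row lasts 1/8 s, in which the tool goes at most 62.5 mm and 10.7 degrees, less where a joint would pass 70% of its speed; a pose out of reach is approached as far as the arm can. A call is refused whole if a number of a shift passes 62.5 or a number of a turn 10.7, either way. A call with a gripper value outside its range is refused whole. The fingers move at their own pace and stop on an object; the grip force is fixed at half the most. Time passes only in rows, so rows that do not move let the fingers close. It gives the time, the measured TCP pose, the force and the opening at its end, in the units of the state.
- get_obs(): the state, without advancing time (a new reading comes with each control period).
- snapshot(name): name is "scene" or "top"; returns a dict with "frame" (384x512x3 uint8, blue, green, red), "fov_y" (degrees; the focal length in pixels is half the picture's height over the tangent of half this angle, whatever the lens; pixels are square), "cx", "cy" (the principal point, pixels), "dist" ([k1, k2, p1, p2, k3] as OpenCV has them; the pictures are not rectified), "world_to_cam" (4x4, takes a point from world to camera coordinates). Camera axes: x right, y up, looking along -z (the intrinsics and any distortion apply to the point x, -y, -z); pixel columns grow to the right and rows downward; lengths in m; the calibration is good to about 2 mm. A picture is of the moment at which its call begins. There is no depth.
- close_job(): hands the job in, once; it reports no verdict.
The state is a dict: "clock": time; "joint_pos": joint angles; "qvel": joint speeds; "tau": joint torques, N m; "tool_pos": TCP position; "orientation": TCP orientation; "force": force on the tool from outside, world axes, zero at the start; "moment": the same for the moment, N m; "opening": finger opening in m.
Only numpy, scipy, OpenCV 4.12 (cv2) and the standard library are available. Lean on these libraries where they do the work, as an engineer would, in place of code of your own. Each camera call takes 0.05 s, during which the arm holds its last target. There are 200 camera calls.

## Task

The loose piston is down inside the extruder barrel: take the T-ended pull rod from its stand, feel for the slot in the piston's swivelling top and let the foot drop through, turn it a quarter turn clockwise under the plate and draw the piston up and out on the rod, gently all the way, never forcing or jamming anything. Stand the piston upright on the middle of the plaster bat, free the rod, and hang the rod back in its stand. Touch the piston only with the rod and leave everything else where it stands.

Things in the scene. Friction and masses are not known exactly. Their poses are not given: they have to be found in the camera images.
- barrel_mouth (a point): Centre of the open top of the extruder barrel: a grey upright square steel tube, 68 square outside, 59 square inside, 130 tall, on a 110 x 110 x 8 flange fixed to the table. This point is 130 above the table; the inner floor is 8 above the table. x and y axes parallel to the walls, z up.
- barrel: The same barrel; origin at the centre of its underside, axes as the mouth's.
- piston_top (a point): Centre of the top face of the loose aluminium piston, standing on the barrel's inner floor (top 44 above the table) with up to 1.5 play to each wall: an upside-down square cup, 56 square, 36 tall, 0.17 to 0.35 kg, open below. Its top is a steel disc, 46 dia, 6 thick, with one central slot 38 long, 10 wide, opening into a hollow 30 deep. Axes parallel to the cup's sides, z up.
- piston: The same piston, origin at its underside. The disc swivels stiffly (0.14 N m) within 0.65 rad of its slot lying along the piston's x; its angle is NOT in this pose: look or feel for it. Two 8 mm stop blocks under the disc let a T bar below it turn clockwise (from above) a quarter turn from the slot, to lie across it, and back until about 0.1 rad past the slot's line.
- rod_grip (a point): Centre of the wooden handle of the steel pull rod, hanging upright in its stand: handle 24 (x) by 16 (y) by 50 tall, pinched across y from above. Directly below it a guard plate 50 x 26 x 5, top 25 below this point; then a rod of 5 dia ending in the foot, a square-edged cross bar 30 long along this point's x, 6 wide, 6 high (upside-down T), its underside 155 below this point. z up.
- rod: The same pull rod, 0.14 kg, which can slip a few mm down in a weak grip; origin at the middle of the underside of its foot, axes as the grip's.
- stand_slot (a point): Centre of the top of the rod's plywood stand (100 x 100 foot, 90 x 80 top, 150 tall, fixed to the table). Its top plate, 12 thick, has a slot through it 40 long along this point's x and 14 wide along y, with open space below down to 12 above the table. The rod hangs with its foot through the slot and its guard flat on the plate.
- bat_top (a point): Centre of the top face of the round white plaster bat, 150 dia, 22 thick, fixed to the table.
- bat: The same bat; origin at the centre of its underside.
- dropper_mid (a point): Bystander, to be left alone: small blue plastic dropper bottle, 28 dia, 75 tall; the point is half-way up.
- dropper2_mid (a point): Bystander, to be left alone: small brown dropper bottle, 28 dia, 75 tall; the point is half-way up.
- kilnpost_mid (a point): Bystander, to be left alone: short white tubular kiln post, 36 dia, 50 tall; the point is half-way up.
- slipcup_mid (a point): Bystander, to be left alone: white plastic cup, 80 dia, 85 tall; the point is half-way up.
- pot_mid (a point): Bystander, to be left alone: small terracotta bowl, 120 dia, 60 tall; the point is half-way up.
- trimmer_mid (a point): Bystander, to be left alone: flat spatula with a wooden handle lying on the table, 180 long; the point is half-way up.
Not all that is in view belongs to the job. Leave any blue or red look-alike of the rod alone.

How it is judged:
By the outcome, as a careful person would: the job done as asked, in the order asked, and still so for the second after the job is handed in, with the robot touching nothing.
It also fails if it takes over 72 s, if anything falls off the work surface, if the arm or the gripper's body presses on something with over 40 N, if the wrist force passes 120 N, or if a joint passes its speed limit or range.

## Working session

There is one attempt and no reset: what is moved stays moved. The work goes in short steps, Python scripts to look and compute and a tool call to move; the robot and the scene stay as the last step left them, time stands still between calls to the robot, and variables do not carry over. Pictures are saved under pics/ and viewed, about 8 in all and at most 12, crops included, and the job is handed in when it is done.

Besides the shell and the picture viewer there is one more tool, called after ">>>" by a JSON object that holds its "op" and its "data". arm_command: Moves the arm, as the interface text tells. Its arguments: {"type":"object","properties":{"commands":{"type":"array"}},"required":["commands"]}

```bash
ls; mkdir -p pics
python3 - <<'E'
from plant import *
import cv2
print(get_obs())
for n in("scene","top"):
    s=snapshot(n); cv2.imwrite(f"pics/{n}0.png",s["frame"]); print(n,s["fov_y"],s["cx"],s["cy"],s["dist"],s["world_to_cam"])
a=cv2.imread("pics/scene0.png");b=cv2.imread("pics/top0.png")
E
```

```text
pics
{'clock': 0.0, 'joint_pos': array([ 9.28814978e+01,  2.05919852e+01,  6.33226249e-01, -1.85706365e-02,
       -7.01342057e+01, -1.65081148e+01]), 'qvel': array([ 0.03547004, -0.01115773, -0.03012652,  0.06496676,  0.06872887,
       -0.00168559]), 'tau': array([ 7.39320203e-04, -5.82710016e+01,  2.93051237e+01,  6.99691191e+00,
        6.98405929e-03, -1.50035248e-04]), 'tool_pos': array([0.158932  , 0.65552848, 0.22561718]), 'orientation': array([  5.87403619,  89.90540995, -97.75890553]), 'force': array([-0.53685555, -0.47505022,  0.16749233]), 'moment': array([-0.01585295,  0.044805  ,  0.02883581]), 'opening': 0.08778222125162338}
scene 54.42132997686045 257.4610051651605 190.82846417003557 [0.0367444 0.        0.        0.        0.       ] [[ 0.8447041   0.53521958 -0.00387157 -0.54153801]
 [-0.37329126  0.59429558  0.71236675  0.10080946]
 [ 0.38357349 -0.60029389  0.70179671 -1.09118686]
 [ 0.          0.          0.          1.        ]]
top 45.73052377017827 252.17180939043666 203.3484453459935 [-0.03176916  0.          0.          0.          0.        ] [[-0.02413918 -0.99939175 -0.02516809  0.06894837]
 [ 0.98465036 -0.02812116  0.17225815 -0.65066971]
 [-0.17286113 -0.02062359  0.98473027 -1.12382144]
 [ 0.          0.          0.          1.        ]]
```

View pics/scene0.png

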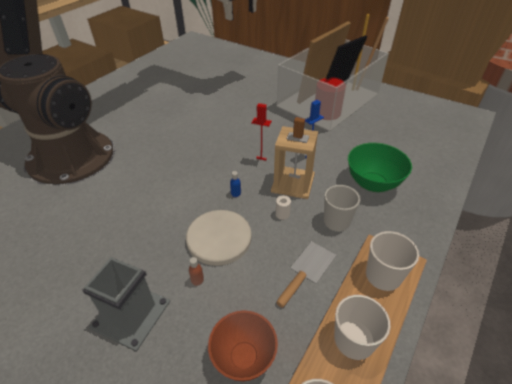

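View pics/top0.png

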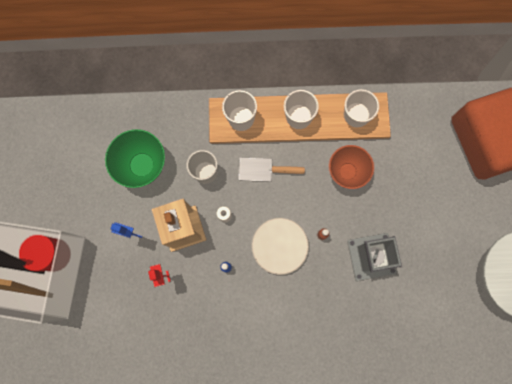

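The scene shows the stand with the brown rod at about (295,150) scene / (178,222) top, the barrel at (120,300) / (380,256), and the bat at (219,237) / (280,246). The red and blue rods are look-alikes. I'll enlarge the parts that matter.

Run:
```python
import cv2,numpy as np
a=cv2.imread("pics/scene0.png");b=cv2.imread("pics/top0.png")
def c(im,x,y,w=80,h=60,s=5):
    o=cv2.resize(im[y:y+h,x:x+w],None,fx=s,fy=s,interpolation=cv2.INTER_CUBIC)
    for i in range(0,w,10): cv2.putText(o,str(x+i),(i*s,8),0,.3,(0,255,255),1);cv2.line(o,(i*s,10),(i*s,14),(0,255,255),1)
    for i in range(10,h,10): cv2.putText(o,str(y+i),(0,i*s+3),0,.3,(0,255,255),1)
    return o
m=np.vstack([np.hstack([c(a,255,115,80,60),c(b,145,195)]),np.hstack([c(a,85,255),c(b,340,225)])])
cv2.imwrite("pics/m1.png",m)
```

```text
(no output)
```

View pics/m1.png

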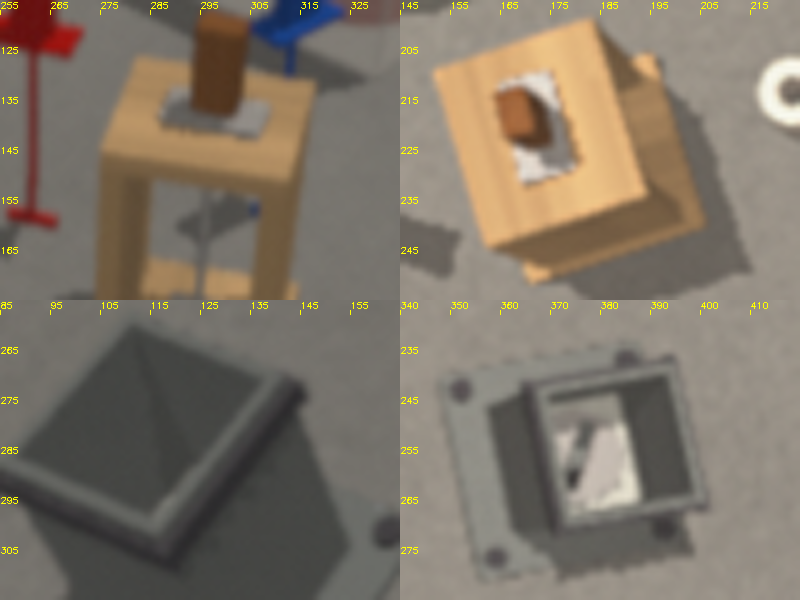

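```bash
cat > h.py <<'E'
import numpy as np,cv2
from scipy.optimize import least_squares
from scipy.spatial.transform import Rotation as Rot
C={'scene':(54.42132997686045,257.4610051651605,190.82846417003557,[0.0367444,0,0,0,0],[[0.8447041,0.53521958,-0.00387157,-0.54153801],[-0.37329126,0.59429558,0.71236675,0.10080946],[0.38357349,-0.60029389,0.70179671,-1.09118686]]),
'top':(45.73052377017827,252.17180939043666,203.3484453459935,[-0.03176916,0,0,0,0],[[-0.02413918,-0.99939175,-0.02516809,0.06894837],[0.98465036,-0.02812116,0.17225815,-0.65066971],[-0.17286113,-0.02062359,0.98473027,-1.12382144]])}
F=np.diag([1,-1,-1.])
def proj(n,P):
    f,cx,cy,d,W=C[n];W=np.array(W);k=192/np.tan(np.radians(f/2))
    K=np.array([[k,0,cx],[0,k,cy],[0,0,1]]);M=F@W
    return cv2.projectPoints(np.atleast_2d(P).astype(float),cv2.Rodrigues(M[:,:3])[0],M[:,3],K,np.array(d,float))[0][:,0]
def fit(obs,x0):
    # obs: list (cam, local xyz, pixel); x=[x,y,z,yaw]
    def r(x):
        Rz=Rot.from_euler('z',x[3]).as_matrix()
        return np.concatenate([proj(c,Rz@np.array(l)+x[:3])[0]-p for c,l,p in obs])
    s=least_squares(r,x0,loss='soft_l1'); return s.x,np.round(r(s.x),1)
def ortho(im,n,cx,cy,z,half=.06,s=4):
    N=int(half*2000*s); u=(np.arange(N)+.5)/s/1000-half
    X,Y=np.meshgrid(u,-u)   # image right=+x, up=+y
    p=proj(n,np.stack([X+cx,Y+cy,0*X+z],-1).reshape(-1,3)).reshape(N,N,2).astype(np.float32)
    return cv2.remap(im,p[...,0],p[...,1],cv2.INTER_CUBIC)
def goto(tgt,yaw_z=None):
    """shift in tool mm & turn about tool x needed to reach TCP tgt, jaw-axis direction yaw_z deg (mod 180)"""
    from plant import get_obs
    o=get_obs();R=Rot.from_euler('xyz',o['orientation'],degrees=True).as_matrix()
    p=o['tool_pos'];a=np.degrees(np.arctan2(R[1,2],R[0,2]))
    print('t',round(o['clock'],2),'tcp',np.round(p,4),'jaw',round(a,2),'tilt x',np.round(R[:,0],3),'F',np.round(o['force'],2),'M',np.round(o['moment'],3),'open',round(o['opening'],4),'q1,6',np.round(o['joint_pos'][[0,5]],1))
    if tgt is not None: print(' shift mm',np.round(R.T@(np.array(tgt)-p)*1000,1))
    if yaw_z is not None: print(' turn (about tool x, cw)',round(-((yaw_z-a+90)%180-90),1))
E
python3 - <<'E'
from h import *
def L(n,ox,oy,pts): return [np.array([ox+(u+.5)/5-.5,oy+(v+.5)/5-.5]) for u,v in pts]
# stand top plate, TL,TR,BR,BL top view
w=.045;h=.04
st=L('top',145,195,[(33,70),(190,18),(246,195),(88,247)]); ss=L('scene',255,115,[(138,57),(318,80),(288,183),(100,150)])
def tri(a,b):
    s=least_squares(lambda X:np.r_[proj('top',X)[0]-a,proj('scene',X)[0]-b],[.6,.1,.1]);return s.x,s.fun
# top view: up=+x, left=+y ; scene correspond by nearest after triangulating
for name,A,B in [('stand',st,ss),('guard',L('top',145,195,[(150,70),(178,165),(125,185),(97,90)]),L('scene',255,115,[(170,87),(270,103),(258,138),(160,122)])),
 ('barrel',L('top',340,225,[(125,85),(272,58),(308,208),(158,228)]),L('scene',85,255,[(135,25),(303,85),(165,255),(-5,165)]))]:
    best=min(range(4),key=lambda k:sum(np.sum(tri(A[i],B[(i+k)%4])[1]**2) for i in range(4)))
    X=np.array([tri(A[i],B[(i+best)%4])[0] for i in range(4)]);e=[np.abs(tri(A[i],B[(i+best)%4])[1]).max() for i in range(4)]
    print(name,'\n',np.round(X,4),np.round(e,1),'c',np.round(X.mean(0),4),'edges',np.round(np.linalg.norm(np.roll(X,-1,0)-X,axis=1),4),'dir',np.round(np.degrees(np.arctan2(*(np.roll(X,-1,0)-X).T[[1,0]])),1))
# bat by ellipse fit
for n,box,ctr in (('scene',(175,200,265,275),0),('top',(240,205,320,285),0)):
    im=cv2.imread(f'pics/{n}0.png');g=im[box[1]:box[3],box[0]:box[2]].min(2);m=(g>130).astype('uint8')
    c=max(cv2.findContours(m,0,2)[0],key=cv2.contourArea);print(n,cv2.boundingRect(c),cv2.fitEllipse(cv2.convexHull(c)),box)
t=cv2.imread('pics/top0.png')
for n,z in(('top',.022),('scene',.022)): pass
E
```

```text
stand 
 [[0.631  0.2928 0.152 ]
 [0.6539 0.2172 0.1488]
 [0.5679 0.1905 0.1502]
 [0.5453 0.2657 0.1501]] [0.6 0.2 0.4 0.5] c [0.5995 0.2416 0.1503] edges [0.0791 0.09   0.0786 0.0899] dir [ -73.2 -162.7  106.7   17.5]
guard 
 [[0.6285 0.2357 0.1526]
 [0.5827 0.2223 0.1522]
 [0.5738 0.2474 0.1539]
 [0.6203 0.2616 0.1533]] [0.2 0.3 0.4 0.6] c [0.6013 0.2418 0.153 ] edges [0.0477 0.0266 0.0487 0.0272] dir [-163.7  109.5   17.   -72.6]
barrel 
 [[ 0.541  -0.2167  0.1204]
 [ 0.5512 -0.2885  0.1224]
 [ 0.4799 -0.2972  0.1275]
 [ 0.4712 -0.2296  0.1202]] [0.6 0.2 0.9 0.1] c [ 0.5108 -0.258   0.1227] edges [0.0725 0.072  0.0686 0.071 ] dir [ -81.9 -173.    97.3   10.5]
scene (12, 10, 64, 50) ((43.39936828613281, 34.91524124145508), (49.456298828125, 63.45569610595703), 82.01162719726562) (175, 200, 265, 275)Traceback (most recent call last):
  File "<stdin>", line 17, in <module>
cv2.error: OpenCV(4.12.0) /io/opencv/modules/imgproc/src/shapedescr.cpp:361: error: (-201:Incorrect size of input array) There should be at least 5 points to fit the ellipse in function 'fitEllipseNoDirect'
```

Stand and guard agree in height, within 2 mm, and in size. The barrel came out 7 mm low, so I'll refit it by rectifying both views at the stated heights. The bat gets the same treatment.

Run:
```python
from h import *
T=cv2.imread('pics/top0.png');S=cv2.imread('pics/scene0.png')
def show(im,n,cx,cy,z,half,s,box=None,ang=0):
    o=ortho(im,n,cx,cy,z,half,s);N=o.shape[0]
    for k in range(-50,51,10):
        q=int(N/2+k*s)
        if 0<q<N: cv2.line(o,(q,0),(q,5),(0,255,255),1);cv2.line(o,(0,N-q),(5,N-q),(0,255,255),1)
    return o
cx,cy=.508,-.258
m=np.hstack([show(T,'top',cx,cy,.13,.05,2.66),show(S,'scene',cx,cy,.13,.05,2.66),show(T,'top',cx,cy,.044,.05,2.66)])
# bat
g=[]
for n,im in(('top',T),('scene',S)):
    best=None
    for z in(.022,):
        o=ortho(im,n,.53,-.06,z,.12,2);k=(o.min(2)>150).astype('uint8')
        nn,lab,st,ce=cv2.connectedComponentsWithStats(k)
        i=1+np.argmax(st[1:,4]);c=cv2.convexHull(cv2.findContours((lab==i).astype('uint8'),0,2)[0][0]);(u,v),r=cv2.minEnclosingCircle(c)
        e=cv2.fitEllipse(c);print(n,'bat',.53-.12+e[0][0]/2000,-.06+.12-e[0][1]/2000,'axes mm',np.array(e[1])/2,st[i])
    g.append(cv2.resize(o,(300,300)))
cv2.imwrite('pics/m2.png',m)
```

```text
top bat 0.5447792053222656 -0.015985321044921882 axes mm [147.51455688 148.487854  ] [  122     4   296   296 68508]Traceback (most recent call last):
  File "<stdin>", line 18, in <module>
    return _wrapfunc(a, 'argmax', axis=axis, out=out, **kwds)
    return bound(*args, **kwds)
ValueError: attempt to get argmax of an empty sequence
```

Run:
```python
from h import *
T=cv2.imread('pics/top0.png');S=cv2.imread('pics/scene0.png')
o=ortho(S,'scene',.545,-.016,.022,.12,2)
for th in(120,130,140):
    k=(o.min(2)>th).astype('uint8');nn,lab,st,ce=cv2.connectedComponentsWithStats(k);l=lab[240,240]
    if l:
        e=cv2.fitEllipse(cv2.convexHull(cv2.findContours((lab==l).astype('uint8'),0,2)[0][0]));print(th,'scene bat',.545-.12+e[0][0]/2000,-.016+.12-e[0][1]/2000,np.array(e[1])/2)
def show(im,n,cx,cy,z,half=.05,s=5.3):
    o=ortho(im,n,cx,cy,z,half,s);o=cv2.convertScaleAbs(o,alpha=1.2);N=o.shape[0]
    for k in range(-50,51,5):
        q=int(N/2+k*s);l=9 if k%10==0 else 4
        cv2.line(o,(q,0),(q,l),(0,255,255),1);cv2.line(o,(0,N-q),(l,N-q),(0,255,255),1)
    return o
cx,cy=.508,-.258
a=show(T,'top',cx,cy,.13,.05,4);b=show(S,'scene',cx,cy,.13,.05,4);c=show(T,'top',cx,cy,.044,.03,5)
m=np.hstack([np.vstack([a,])[:, :],b]);m=cv2.resize(m,(800,400))[:, :]
c=cv2.copyMakeBorder(cv2.resize(c[:, :],(199*1,199)),0,0,0,0,0)
c=show(T,'top',cx,cy,.044,.025,4)
m=np.vstack([m,np.hstack([c,show(T,'top',.5995,.2416,.155,.025,4),show(S,'scene',.5995,.2416,.155,.025,4),show(T,'top',.5995,.2416,.205,.025,4)])])
cv2.imwrite('pics/m2.png',m)
```

```text
120 scene bat 0.5460567779541016 -0.01635967254638672 [147.16639709 149.62796021]
130 scene bat 0.5461275177001954 -0.016566734313964854 [144.1497345  145.95626831]
140 scene bat 0.5459770736694336 -0.016799140930175788 [139.01823425 140.84094238]
```

View pics/m2.png

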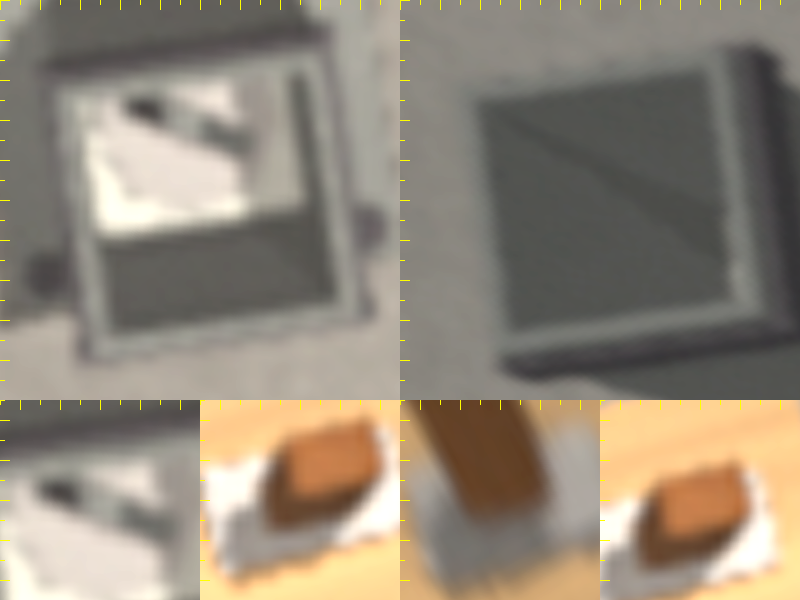

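Rectified at z = 0.13, the barrel centre is about (0.510, -0.2575), with a yaw of 7°. The slot runs at about -18° (bottom-left crop, dark strip from (40,85) to (175,130)). The rod is at (0.6005, 0.2415) with a yaw of 17°, and the bat at (0.5455, -0.0163).

Run:
```python
from h import *
goto([.6005,.2415,.262],107)
goto([.42,.45,.262],107)
goto([.6005,.2415,.161],107)
```

```text
t 0.1 tcp [0.1589 0.6556 0.2257] jaw -103.63 tilt x [-0.    -0.001 -1.   ] F [-0.15  0.69  0.29] M [0.042 0.048 0.046] open 0.0874 q1,6 [ 92.9 -16.5]
 shift mm [-35.8 526.7 298.4]
 turn (about tool x, cw) -30.6
t 0.1 tcp [0.1589 0.6556 0.2257] jaw -103.63 tilt x [-0.    -0.001 -1.   ] F [-0.15  0.69  0.29] M [0.042 0.048 0.046] open 0.0874 q1,6 [ 92.9 -16.5]
 shift mm [-36.  302.2 138.3]
 turn (about tool x, cw) -30.6
t 0.1 tcp [0.1589 0.6556 0.2257] jaw -103.63 tilt x [-0.    -0.001 -1.   ] F [-0.15  0.69  0.29] M [0.042 0.048 0.046] open 0.0874 q1,6 [ 92.9 -16.5]
 shift mm [ 65.2 526.7 298.3]
 turn (about tool x, cw) -30.6
```

>>> {"op": "arm_command", "data": {"commands": [-8,50,28,0,100,-8,50,28,0,100,-8,50,28,0,100,-8,50,28,0,100,-4,50,28,0,100]}}

```text
clock: 0.72
tool_pos: [0.3713, 0.4568, 0.2596]
orientation: [3.1, 89.6, -100.2]
force: [0.3, 1.2, 0.8]
opening: 0.0877
```

>>> {"op": "arm_command", "data": {"commands": [0,50,28,0,100,0,50,28,0,100,0,50,28,0,100,0,50,28,0,100,0,50,28,0,100]}}

```text
clock: 1.35
tool_pos: [0.5878, 0.2558, 0.2602]
orientation: [-4.4, 89.6, -107.6]
force: [-0.7, 0.7, 0.6]
opening: 0.0879
```

>>> {"op": "arm_command", "data": {"commands": [0,0,0,-10,100,0,0,0,-10,100,0,0,0,-10,100,0,0,0,0,100]}}

```text
clock: 1.85
tool_pos: [0.5902, 0.2504, 0.257]
orientation: [-49.8, 89.3, -122.7]
force: [-0.6, 0.3, -0.6]
opening: 0.0877
```

Run:
```python
from h import *
goto([.6005,.2415,.262],107)
```

```text
t 1.85 tcp [0.5902 0.2504 0.257 ] jaw -72.85 tilt x [-0.007 -0.01  -1.   ] F [-0.57  0.26 -0.56] M [-0.055 -0.027  0.003] open 0.0877 q1,6 [40.5 66.6]
 shift mm [-5.   7.2 11.5]
 turn (about tool x, cw) 0.1
```

>>> {"op": "arm_command", "data": {"commands": [0,7,11.5,0,100,45,0,0,0,100,20,0,0,0,100,0,0,0,0,100]}}

```text
clock: 2.35
tool_pos: [0.6019, 0.2394, 0.1908]
orientation: [-45.6, 89.3, -119.1]
force: [-0.2, 0.2, 0.1]
opening: 0.0873
```

Run:
```python
from h import *
goto([.6005,.2415,.163],107)
```

```text
t 2.35 tcp [0.6019 0.2394 0.1908] jaw -73.58 tilt x [-0.006 -0.01  -1.   ] F [-0.23  0.21  0.13] M [-0.056 -0.017 -0.053] open 0.0873 q1,6 [39.1 67.2]
 shift mm [27.7 -0.6 -2.6]
 turn (about tool x, cw) -0.6
```

>>> {"op": "arm_command", "data": {"commands": [14,-0.6,-2.6,-0.6,100,14,0,0,0,100,0,0,0,0,0,0,0,0,0,0,0,0,0,0,0]}}

```text
clock: 2.98
tool_pos: [0.6019, 0.242, 0.1634]
orientation: [-34.5, 89.5, -107.6]
force: [-0.0, 1.1, -0.0]
opening: 0.0632
```

>>> {"op": "arm_command", "data": {"commands": [0,0,0,0,0,0,0,0,0,0]}}

```text
clock: 3.22
tool_pos: [0.6022, 0.2423, 0.1642]
orientation: [-28.9, 89.5, -101.9]
force: [0.7, -0.3, 0.1]
opening: 0.043
```

Run:
```python
from h import *
goto([.6005,.2415,.163],107)
```

```text
t 3.23 tcp [0.6022 0.2423 0.1642] jaw -73.05 tilt x [-0.002 -0.008 -1.   ] F [ 0.74 -0.33  0.1 ] M [-0.013  0.032  0.044] open 0.043 q1,6 [39.3 67.5]
 shift mm [ 1.2 -1.8  0.2]
 turn (about tool x, cw) -0.1
```

>>> {"op": "arm_command", "data": {"commands": [1,0,0,0,0,0,0,0,0,0,0,0,0,0,0,0,0,0,0,0]}}

```text
clock: 3.72
tool_pos: [0.6022, 0.2424, 0.1634]
orientation: [-27.4, 89.6, -100.4]
force: [-1.2, -0.5, -0.4]
opening: 0.0159
```

Run:
```python
from h import *
goto([.6005,.2415,.163],107)
```

```text
t 3.73 tcp [0.6022 0.2424 0.1634] jaw -73.05 tilt x [-0.001 -0.008 -1.   ] F [-1.22 -0.48 -0.4 ] M [-0.023  0.011 -0.081] open 0.0159 q1,6 [39.3 67.5]
 shift mm [ 0.4 -1.9  0.4]
 turn (about tool x, cw) -0.1
```

>>> {"op": "arm_command", "data": {"commands": [-4,0,0,0,0,-20,0,0,0,0,-30,0,0,0,0,-30,0,0,0,0,-10,0,0,0,0]}}

```text
clock: 4.35
tool_pos: [0.6012, 0.2424, 0.2581]
orientation: [-46.6, 89.3, -119.7]
force: [-0.2, 0.0, -1.4]
opening: 0.0157
```

Run:
```python
from h import *
from plant import *
goto([.6022,.2424,.31],107)
s=snapshot('scene');cv2.imwrite('pics/s2.png',s['frame']);t=snapshot('top');cv2.imwrite('pics/t2.png',t['frame'])
a=s['frame'][60:200,235:375];b=t['frame'][150:290,110:250]
cv2.imwrite('pics/m3.png',np.hstack([cv2.resize(a,(400,400),interpolation=2),cv2.resize(b,(400,400),interpolation=2)]))
```

```text
t 4.35 tcp [0.6012 0.2424 0.2581] jaw -73.08 tilt x [-0.006 -0.01  -1.   ] F [-0.16  0.04 -1.36] M [ 0.029 -0.081 -0.015] open 0.0157 q1,6 [39.3 67.5]
 shift mm [-51.9   0.5   0.7]
 turn (about tool x, cw) -0.1
```

View pics/m3.png

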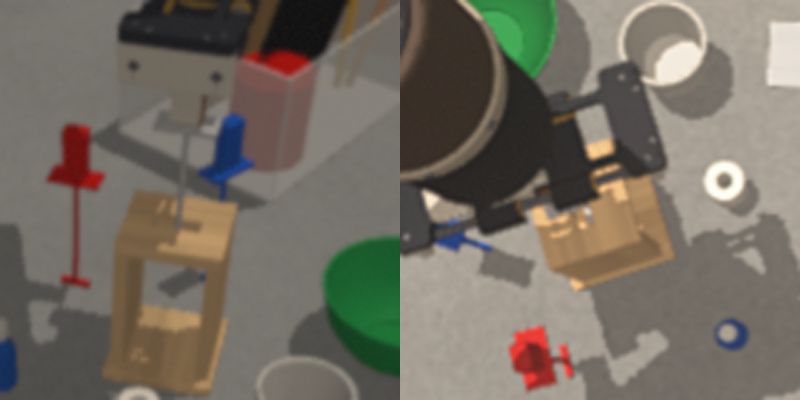

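The rod is out of its hang and upright in the jaws (scene crop, rod from (185,130) to (180,235)), with nothing else moved.

>>> {"op": "arm_command", "data": {"commands": [-12,0.5,0.7,0,0,-12,0,0,0,0,-12,0,0,0,0,-12,0,0,0,0,-20,0,0,0,0]}}

```text
clock: 5.08
tool_pos: [0.6007, 0.2418, 0.3243]
orientation: [-59.4, 88.9, -132.5]
force: [0.1, 0.3, -1.0]
opening: 0.0159
```

Run:
```python
from h import *
from plant import *
goto([.5454,-.02,.33],72-180)
goto([.510,-.258,.33],72-180)
s=snapshot('scene');cv2.imwrite('pics/s3.png',s['frame'])
```

```text
t 5.08 tcp [0.6007 0.2418 0.3243] jaw -73.1 tilt x [-0.013 -0.014 -1.   ] F [ 0.12  0.31 -0.98] M [-0.019 -0.086  0.006] open 0.0159 q1,6 [39.3 67.6]
 shift mm [  -1.2 -129.1  234.5]
 turn (about tool x, cw) 34.9
t 5.08 tcp [0.6007 0.2418 0.3243] jaw -73.1 tilt x [-0.013 -0.014 -1.   ] F [ 0.12  0.31 -0.98] M [-0.019 -0.086  0.006] open 0.0159 q1,6 [39.3 67.6]
 shift mm [   2.7 -232.1  451.9]
 turn (about tool x, cw) 34.9
```

>>> {"op": "arm_command", "data": {"commands": [0,-23,45,0,0,0,-23,45,0,0,0,-23,45,0,0,0,-23,45,0,0,0,-23,45,0,0]}}

```text
clock: 5.75
tool_pos: [0.5571, -0.0097, 0.332]
orientation: [-46.3, 89.2, -119.0]
force: [1.0, 0.8, -1.0]
opening: 0.0157
```

>>> {"op": "arm_command", "data": {"commands": [0,-23,45,0,0,0,-23,45,0,0,0,-23,45,0,0,0,-18,40,0,0,0,0,0,0,0]}}

```text
clock: 6.38
tool_pos: [0.523, -0.2114, 0.3361]
orientation: [-32.4, 89.3, -105.3]
force: [0.3, 1.2, -0.9]
opening: 0.0158
```

>>> {"op": "arm_command", "data": {"commands": [0,0,0,9,0,0,0,0,9,0,0,0,0,9,0,0,0,0,8,0,0,0,0,0,0]}}

```text
clock: 7.0
tool_pos: [0.5233, -0.2095, 0.3366]
orientation: [10.4, 89.4, -98.6]
force: [-0.8, 0.5, -2.1]
opening: 0.0161
```

Run:
```python
from h import *
goto([.510,-.258,.31],72-180)
```

```text
t 7.0 tcp [ 0.5233 -0.2095  0.3366] jaw -108.97 tilt x [-0.002 -0.01  -1.   ] F [-0.75  0.51 -2.05] M [ 0.078  0.044 -0.044] open 0.0161 q1,6 [-1.5 72.4]
 shift mm [27.1  3.1 49.9]
 turn (about tool x, cw) -1.0
```

>>> {"op": "arm_command", "data": {"commands": [5,3,40,0,0,5,0,10,-1,0,0,0,0,0,0]}}

```text
clock: 7.38
tool_pos: [0.5104, -0.2574, 0.3272]
orientation: [14.0, 89.4, -93.2]
force: [-0.4, -0.8, -1.8]
opening: 0.0158
```

Run:
```python
from h import *
from plant import *
goto([.510,-.258,.30],72-180)
o=get_obs();print(np.round(o['joint_pos'],1))
s=snapshot('scene')['frame'];cv2.imwrite('pics/s4.png',s);t=snapshot('top')['frame'];cv2.imwrite('pics/t4.png',t)
p=proj('scene',[o['tool_pos'],o['tool_pos']-[0,0,.135],[.51,-.2575,.044]]);print(p,proj('top',[.51,-.2575,.044]))
def c(im,x,y,w=80,h=120,s=5):
    q=cv2.resize(im[y:y+h,x:x+w],None,fx=s,fy=s,interpolation=cv2.INTER_CUBIC);q=cv2.convertScaleAbs(q,alpha=1.2)
    for i in range(0,w,10): cv2.putText(q,str(x+i),(i*s,8),0,.3,(0,255,255),1);cv2.line(q,(i*s,10),(i*s,14),(0,255,255),1)
    for i in range(10,h,10): cv2.putText(q,str(y+i),(0,i*s+3),0,.3,(0,255,255),1)
    return q
cv2.imwrite('pics/m4.png',np.hstack([c(s,80,190),c(t,340,190)]))
```

```text
t 7.38 tcp [ 0.5104 -0.2574  0.3272] jaw -107.22 tilt x [-0.001 -0.01  -1.   ] F [-0.43 -0.78 -1.76] M [ 0.066 -0.021 -0.001] open 0.0158 q1,6 [-6.8 79.4]
 shift mm [27.2 -0.3  0.5]
 turn (about tool x, cw) 0.8
[ -6.8   7.8  -3.5   0.6 -78.6  79.4]
[[ 73.71323725 197.89461337]
 [102.98448411 256.47161164]
 [125.64890981 302.78236156]] [[374.28843703 255.52368077]]
```

View pics/m4.png

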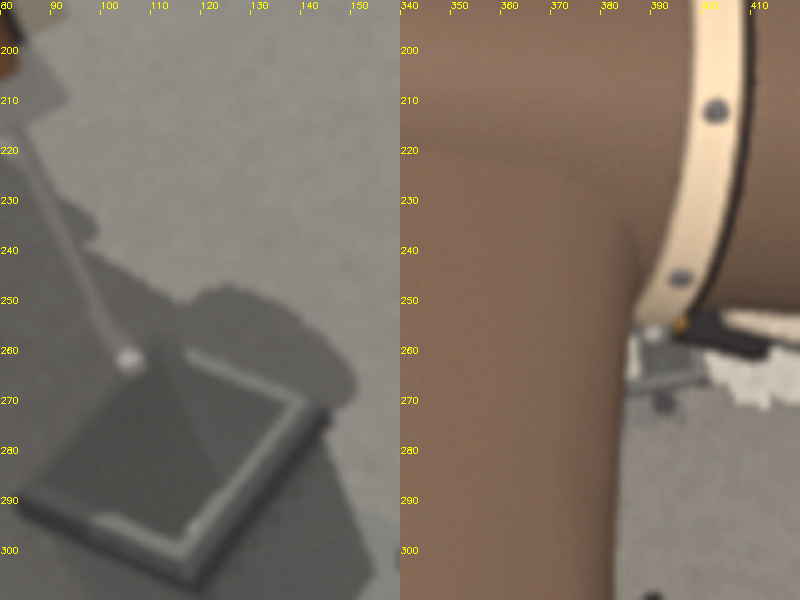

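Run:
```python
from h import *
tcp=np.array([.5104,-.2574,.3272]);d=np.array([np.cos(np.radians(-17.2)),np.sin(np.radians(-17.2)),0])
for k in(-15,0,15):
    P=tcp-[0,0,.1355]+d*k/1000;print(k,P,proj('scene',P),proj('top',P))
s=least_squares(lambda X:np.r_[proj('top',X)[0]-[390.4,256.8],proj('scene',X)[0]-[105.3,262]],[.51,-.26,.19]);print(s.x,s.fun)
```

```text
-15 [ 0.49607082 -0.25296438  0.1917    ] [[ 99.12576898 250.91117339]] [[388.43423988 257.89545753]]
0 [ 0.5104 -0.2574  0.1917] [[103.05166702 256.66531252]] [[389.94220395 251.42437587]]
15 [ 0.52472918 -0.26183562  0.1917    ] [[107.07970449 262.57674738]] [[391.44134332 244.98248401]]
[ 0.50299207 -0.25791753  0.17104695] [-2.45274396 -1.51486578 -1.9525778   0.27416623]
```

Run:
```python
from h import *
T=cv2.imread('pics/top0.png')
cx,cy=.51,-.2575
def grid(o,s):
    N=o.shape[0]
    for k in range(-30,31,5):
        q=int(N/2+k*s)
        if 0<=q<N:
            cv2.line(o,(q,0),(q,8),(0,255,255),1);cv2.line(o,(0,N-q),(8,N-q),(0,255,255),1)
            cv2.putText(o,str(k),(q+2,18),0,.35,(0,0,255),1);cv2.putText(o,str(k),(10,N-q+4),0,.35,(0,0,255),1)
    return o
a=grid(ortho(T,'top',cx,cy,.044,.030,6.66),6.66)
b=ortho(T,'top',cx,cy,.13,.040,5)
for h,c in((.034,(0,255,0)),(.0295,(255,0,0))):
  R=Rot.from_euler('z',7,degrees=True).as_matrix()[:2,:2]
  q=np.array([[-1,-1],[1,-1],[1,1],[-1,1]])*h@R.T
  cv2.polylines(b,[np.int32(np.c_[200+q[:,0]*5000,200-q[:,1]*5000])],True,c,1)
cv2.imwrite('pics/m5.png',np.hstack([cv2.resize(a,(400,400)),b]))
```

```text
(no output)
```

View pics/m5.png

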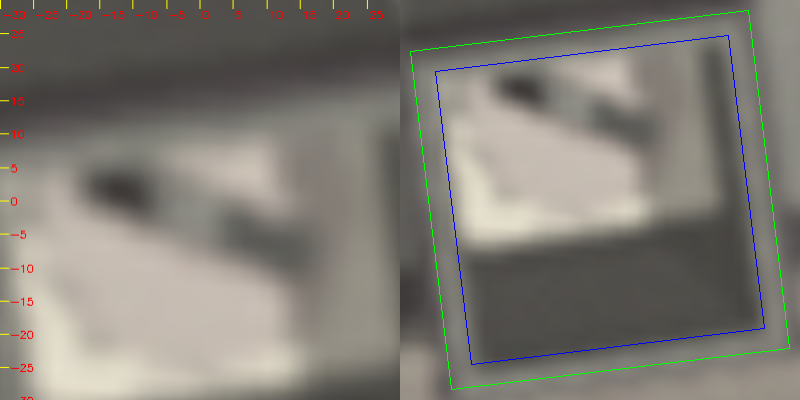

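The barrel fit is excellent. The slot centre measures about (0.510, -0.2595) with a yaw of -19.5°. I'll line up over it and go down inside.

Run:
```python
from h import *
goto([.5117,-.2598,.21],70.5-180)
```

```text
t 7.47 tcp [ 0.5108 -0.2569  0.3277] jaw -107.26 tilt x [ 0.   -0.01 -1.  ] F [ 0.2  -0.22 -2.  ] M [ 0.049 -0.013 -0.046] open 0.0159 q1,6 [-6.7 79.3]
 shift mm [117.7   1.3   1.3]
 turn (about tool x, cw) 2.2
```

>>> {"op": "arm_command", "data": {"commands": [10,1.3,1.3,2.2,0,25,0,0,0,0,30,0,0,0,0,30,0,0,0,0,15,0,0,0,0]}}

```text
clock: 8.1
tool_pos: [0.5137, -0.2575, 0.2146]
orientation: [40.4, 89.4, -69.2]
force: [0.9, 0.2, -2.4]
opening: 0.0158
```

Run:
```python
from h import *
goto([.5117,-.2598,.18],70.5-180)
```

```text
t 8.1 tcp [ 0.5137 -0.2575  0.2146] jaw -109.64 tilt x [ 0.004 -0.01  -1.   ] F [ 0.93  0.21 -2.42] M [ 0.048 -0.006  0.002] open 0.0158 q1,6 [-6.7 76.8]
 shift mm [34.6 -1.3  2.5]
 turn (about tool x, cw) -0.1
```

>>> {"op": "arm_command", "data": {"commands": [8,-2,2.3,0,0,8,0,0,0,0,6,0,0,0,0,0,0,0,0,0]}}

```text
clock: 8.6
tool_pos: [0.5118, -0.2593, 0.1923]
orientation: [44.3, 89.3, -65.3]
force: [-0.4, 0.9, -1.7]
opening: 0.0159
```

Run:
```python
from h import *
goto([.511,-.2595,.18],70.5-180)
```

```text
t 8.6 tcp [ 0.5118 -0.2593  0.1923] jaw -109.65 tilt x [ 0.005 -0.011 -1.   ] F [-0.41  0.85 -1.66] M [ 0.027  0.077 -0.033] open 0.0159 q1,6 [-6.9 76.9]
 shift mm [12.3 -0.8  0.4]
 turn (about tool x, cw) -0.2
```

Now feel for it in small steps. Touch is expected at a TCP z of about 0.182.

>>> {"op": "arm_command", "data": {"commands": [5,-0.5,0,0,0,3,0,0,0,0,2,0,0,0,0,2,0,0,0,0,2,0,0,0,0]}}

```text
clock: 9.22
tool_pos: [0.5127, -0.2599, 0.1806]
orientation: [53.9, 89.1, -55.8]
force: [-4.4, 3.7, 14.3]
opening: 0.0157
```

Run:
```python
from h import *
goto([.511,-.2595,.18],70.5-180)
```

```text
t 9.22 tcp [ 0.5127 -0.2599  0.1806] jaw -109.61 tilt x [ 0.009 -0.013 -1.   ] F [-4.44  3.74 14.25] M [ 1.604  1.743 -0.013] open 0.0157 q1,6 [-6.9 76.9]
 shift mm [ 0.6 -1.8  0.2]
 turn (about tool x, cw) -0.1
```

>>> {"op": "arm_command", "data": {"commands": [-3,0,0,0,0,0,-3,0.5,0,0,0,0,0,0,0]}}

```text
clock: 9.6
tool_pos: [0.5095, -0.2592, 0.1838]
orientation: [55.4, 89.1, -54.2]
force: [0.4, -0.1, -1.6]
opening: 0.0159
```

```bash
cat >> h.py <<'E'
U0=np.array([-.001,-.008])
def foot(off=-1.8):
    from plant import get_obs
    o=get_obs();R=Rot.from_euler('xyz',o['orientation'],degrees=True).as_matrix()
    f=o['tool_pos'][:2]+.1384*(R[:2,0]-U0)+off/1000*R[:2,1]
    a=np.radians(-19.5);d=(f-[.510,-.2595])*1000
    print('foot',np.round(f,4),'bottom z',round(o['tool_pos'][2]-.1384,4),'rel slot along tool y,z mm',np.round([R[:2,1]@d,R[:2,2]@d],1))
E
python3 - <<'E'
from h import *
goto(None);foot()
E
```

```text
t 9.6 tcp [ 0.5095 -0.2592  0.1838] jaw -109.61 tilt x [ 0.009 -0.013 -1.   ] F [ 0.39 -0.13 -1.63] M [ 0.136  0.037 -0.032] open 0.0159 q1,6 [-6.9 76.9]
foot [ 0.5093 -0.2593] bottom z 0.0454 rel slot along tool y,z mm [-0.7  0.1]
```

>>> {"op": "arm_command", "data": {"commands": [1.5,0,0,0,0,1.5,0,0,0,0,1,0,0,0,0]}}

```text
clock: 9.98
tool_pos: [0.5094, -0.2592, 0.179]
orientation: [54.4, 89.1, -55.2]
force: [-0.1, 0.8, -1.9]
opening: 0.0163
```

Run:
```python
from h import *
goto(None);foot()
```

```text
t 9.97 tcp [ 0.5094 -0.2592  0.179 ] jaw -109.62 tilt x [ 0.009 -0.013 -1.   ] F [-0.1   0.85 -1.9 ] M [ 0.105 -0.004 -0.026] open 0.0163 q1,6 [-6.9 76.9]
foot [ 0.5091 -0.2592] bottom z 0.0406 rel slot along tool y,z mm [-0.9  0. ]
```

It dropped in: no contact force at 3 mm below the plate's face. Going on down slowly.

>>> {"op": "arm_command", "data": {"commands": [3,0,0,0,0,3,0,0,0,0,3,0,0,0,0,3,0,0,0,0,1,0,0,0,0]}}

```text
clock: 10.6
tool_pos: [0.5099, -0.2592, 0.1651]
orientation: [56.6, 89.1, -53.0]
force: [-0.3, -0.5, -0.3]
opening: 0.0156
```

Run:
```python
from h import *
goto(None);foot()
```

```text
t 10.6 tcp [ 0.5099 -0.2592  0.1651] jaw -109.61 tilt x [ 0.009 -0.012 -1.   ] F [-0.3  -0.52 -0.32] M [ 0.373 -0.091  0.009] open 0.0156 q1,6 [-6.9 76.9]
foot [ 0.5097 -0.2592] bottom z 0.0267 rel slot along tool y,z mm [-0.4 -0.2]
```

>>> {"op": "arm_command", "data": {"commands": [0,0,0.3,9,0,0,0,0.3,9,0,0,0,0.3,9,0,0,0,0.3,9,0,0,0,0.3,9,0]}}

```text
clock: 11.22
tool_pos: [0.5086, -0.2606, 0.1642]
orientation: [97.7, 89.1, -58.3]
force: [0.8, 1.1, -0.9]
opening: 0.016
```

Run:
```python
from h import *
goto(None);foot()
```

```text
t 11.22 tcp [ 0.5086 -0.2606  0.1642] jaw -155.99 tilt x [ 0.008 -0.013 -1.   ] F [ 0.82  1.06 -0.86] M [ 0.496 -0.36  -0.009] open 0.016 q1,6 [-7.1 30.7]
foot [ 0.5091 -0.2596] bottom z 0.0258 rel slot along tool y,z mm [-0.2  0.9]
```

>>> {"op": "arm_command", "data": {"commands": [0,0,0.3,9,0,0,0,0.3,9,0,0,0,0.3,9,0,0,0,0.3,9,0,0,0,0,5,0]}}

```text
clock: 11.85
tool_pos: [0.5081, -0.2608, 0.164]
orientation: [144.5, 89.1, -53.9]
force: [0.2, 1.1, -2.1]
opening: 0.0154
```

Run:
```python
from h import *
goto(None);foot()
```

```text
t 11.85 tcp [ 0.5081 -0.2608  0.164 ] jaw 161.56 tilt x [ 0.009 -0.013 -1.   ] F [ 0.17  1.12 -2.07] M [ 0.654  0.168 -0.01 ] open 0.0154 q1,6 [ -7.1 -11.8]
foot [ 0.5101 -0.2597] bottom z 0.0256 rel slot along tool y,z mm [ 0.1 -0.1]
```

>>> {"op": "arm_command", "data": {"commands": [0,0,0,3,0,-3,0,0,0,0,-3,0,0,0,0,-2,0,0,0,0,-2,0,0,0,0]}}

```text
clock: 12.48
tool_pos: [0.5073, -0.2604, 0.1736]
orientation: [143.5, 89.2, -57.9]
force: [0.5, 0.2, -3.7]
opening: 0.0159
```

Run:
```python
from h import *
goto(None);foot()
```

```text
t 12.47 tcp [ 0.5073 -0.2604  0.1736] jaw 158.56 tilt x [ 0.007 -0.012 -1.   ] F [ 0.45  0.21 -3.75] M [ 0.37  -0.332  0.029] open 0.0159 q1,6 [ -7.1 -14.7]
foot [ 0.5091 -0.2592] bottom z 0.0352 rel slot along tool y,z mm [0.  0.9]
```

>>> {"op": "arm_command", "data": {"commands": [-5,0,-0.5,0,0,-6,0,0,0,0,-6,0,0,0,0,-6,0,0,0,0,-6,0,0,0,0]}}

```text
clock: 13.1
tool_pos: [0.5074, -0.2602, 0.2045]
orientation: [142.2, 89.2, -59.2]
force: [1.1, 0.5, -3.5]
opening: 0.0158
```

Run:
```python
from h import *
goto(None);foot()
```

```text
t 13.1 tcp [ 0.5074 -0.2602  0.2045] jaw 158.58 tilt x [ 0.007 -0.012 -1.   ] F [ 1.12  0.46 -3.48] M [ 0.232 -0.291  0.077] open 0.0158 q1,6 [ -7.1 -14.7]
foot [ 0.5092 -0.2591] bottom z 0.0661 rel slot along tool y,z mm [-0.1  0.9]
```

Smooth so far: -3.5 N is just the rod plus the piston. Keep drawing.

>>> {"op": "arm_command", "data": {"commands": [-7,0,-0.3,0,0,-7,0,-0.2,0,0,-7,0,0,0,0,-7,0,0,0,0,-7,0,0,0,0]}}

```text
clock: 13.72
tool_pos: [0.5074, -0.2601, 0.2421]
orientation: [141.1, 89.2, -60.3]
force: [0.0, -0.0, -3.9]
opening: 0.0158
```

Run:
```python
from h import *
goto(None);foot()
```

```text
t 13.72 tcp [ 0.5074 -0.2601  0.2421] jaw 158.57 tilt x [ 0.007 -0.012 -1.   ] F [ 0.02 -0.03 -3.91] M [ 0.194 -0.234 -0.029] open 0.0158 q1,6 [ -7.  -14.6]
foot [ 0.5092 -0.2589] bottom z 0.1037 rel slot along tool y,z mm [-0.2  1. ]
```

>>> {"op": "arm_command", "data": {"commands": [-7,0,0,0,0,-7,0,0,0,0,-7,0,0,0,0,-7,0,0,0,0,-7,0,0,0,0]}}

```text
clock: 14.35
tool_pos: [0.507, -0.2596, 0.2795]
orientation: [140.2, 89.2, -61.2]
force: [0.5, -0.3, -4.0]
opening: 0.0158
```

>>> {"op": "arm_command", "data": {"commands": [-7,0,0,0,0,-7,0,0,0,0,-7,0,0,0,0,-7,0,0,0,0,-7,0,0,0,0]}}

```text
clock: 14.98
tool_pos: [0.5066, -0.2592, 0.3169]
orientation: [138.8, 89.2, -62.7]
force: [-0.8, 0.3, -3.7]
opening: 0.016
```

Run:
```python
from h import *
goto([.5454,-.0163,.335],157);foot()
```

```text
t 14.97 tcp [ 0.5066 -0.2592  0.3169] jaw 158.57 tilt x [ 0.006 -0.012 -1.   ] F [-0.8   0.29 -3.72] M [ 0.189 -0.056 -0.015] open 0.016 q1,6 [ -7.  -14.6]
 shift mm [ -20.7 -240.1   52.4]
 turn (about tool x, cw) 1.6
foot [ 0.5082 -0.258 ] bottom z 0.1785 rel slot along tool y,z mm [-0.7  2.2]
```

>>> {"op": "arm_command", "data": {"commands": [-8,-8,2,0,0,-8,-20,4,0,0,-4,-25,5,0,0,0,-25,5,0,0,0,-25,5,0,0]}}

```text
clock: 15.6
tool_pos: [0.5251, -0.1522, 0.3388]
orientation: [144.7, 89.2, -56.9]
force: [-0.3, 0.3, -4.2]
opening: 0.0157
```

>>> {"op": "arm_command", "data": {"commands": [0,-25,5,0,0,0,-25,5,0,0,0,-25,5,0,0,0,-25,5,0,0,0,-15,4,0,0]}}

```text
clock: 16.23
tool_pos: [0.5452, -0.0296, 0.3396]
orientation: [151.9, 89.2, -49.6]
force: [0.7, 0.5, -3.6]
opening: 0.0158
```

```bash
cat >> h.py <<'E'
def tocen(c,z,off=-1.8):
    from plant import get_obs
    o=get_obs();R=Rot.from_euler('xyz',o['orientation'],degrees=True).as_matrix()
    f=o['tool_pos'][:2]+.1384*(R[:2,0]-U0)+off/1000*R[:2,1];d=(np.array(c)-f)*1000
    print(' rod axis foot',np.round(f,4),'to centre tool y,z',np.round([R[:2,1]@d,R[:2,2]@d],1),'down',round((o['tool_pos'][2]-z)*1000,1))
E
python3 - <<'E'
from h import *
goto(None);tocen([.5454,-.0163],.19)
E
```

```text
t 16.23 tcp [ 0.5452 -0.0296  0.3396] jaw 158.5 tilt x [ 0.009 -0.011 -1.   ] F [ 0.74  0.45 -3.59] M [0.059 0.016 0.037] open 0.0158 q1,6 [ 18.  -39.7]
 rod axis foot [ 0.5473 -0.0283] to centre tool y,z [-10.5   6.1] down 149.6
```

Centre, then go down to just above the bat and look.

>>> {"op": "arm_command", "data": {"commands": [0,-10.5,6,0,0,25,0,0,0,0,30,0,0,0,0,30,0,0,0,0,30,0,0,0,0]}}

```text
clock: 16.85
tool_pos: [0.5455, -0.0168, 0.2252]
orientation: [169.9, 88.9, -31.6]
force: [0.6, 0.2, -3.3]
opening: 0.0156
```

>>> {"op": "arm_command", "data": {"commands": [15,0,0,0,0,0,0,0,0,0]}}

```text
clock: 17.1
tool_pos: [0.5443, -0.0175, 0.2083]
orientation: [159.8, 89.1, -41.6]
force: [0.4, -0.6, -2.5]
opening: 0.016
```

Run:
```python
from h import *
from plant import *
goto(None);tocen([.5454,-.0163],.19)
s=snapshot('scene')['frame'];cv2.imwrite('pics/s6.png',s);t=snapshot('top')['frame'];cv2.imwrite('pics/t6.png',t)
cv2.imwrite('pics/m6.png',np.hstack([cv2.resize(s[150:270,160:280],(400,400),interpolation=2),cv2.resize(t[180:300,220:340],(400,400),interpolation=2)]))
```

```text
t 17.1 tcp [ 0.5443 -0.0175  0.2083] jaw 158.54 tilt x [ 0.012 -0.011 -1.   ] F [ 0.37 -0.59 -2.49] M [0.15  0.035 0.006] open 0.016 q1,6 [ 19.4 -41.3]
 rod axis foot [ 0.5468 -0.0163] to centre tool y,z [0.6 1.3] down 18.3
```

View pics/m6.png

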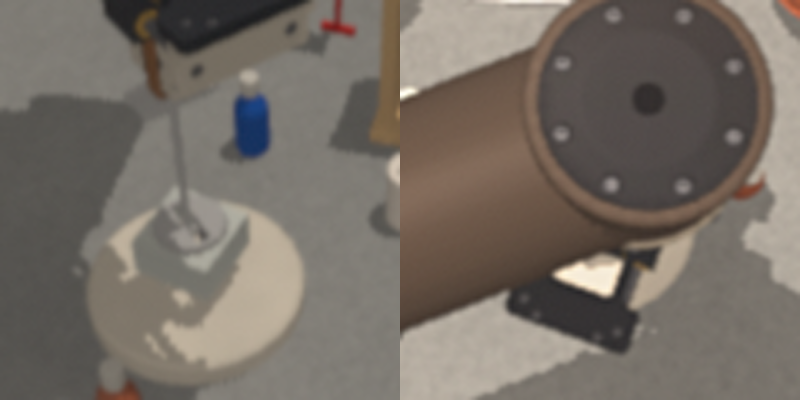

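The piston hangs square on the rod about 25 mm above the bat (scene crop, at (192,245)). Setting it down gently.

>>> {"op": "arm_command", "data": {"commands": [6,0.5,1.2,0,0,6,0,0,0,0,4,0,0,0,0,2,0,0,0,0,2,0,0,0,0]}}

```text
clock: 17.82
tool_pos: [0.5457, -0.0172, 0.1911]
orientation: [175.5, 88.8, -25.9]
force: [-0.5, 0.4, -2.7]
opening: 0.0162
```

Run:
```python
from h import *
goto(None);tocen([.5454,-.0163],.183)
```

```text
t 17.82 tcp [ 0.5457 -0.0172  0.1911] jaw 158.56 tilt x [ 0.019 -0.009 -1.   ] F [-0.45  0.4  -2.65] M [ 0.134  0.011 -0.019] open 0.0162 q1,6 [ 19.4 -41.3]
 rod axis foot [ 0.5491 -0.0158] to centre tool y,z [1.9 3.3] down 8.1
```

>>> {"op": "arm_command", "data": {"commands": [2.5,1.5,2.5,0,0,2,0,0.5,0,0,2,0,0,0,0,1,0,0,0,0]}}

```text
clock: 18.32
tool_pos: [0.5426, -0.0177, 0.1833]
orientation: [176.0, 88.7, -25.4]
force: [-0.0, -0.1, -0.9]
opening: 0.0157
```

Run:
```python
from h import *
goto(None);tocen([.5454,-.0163],.183)
```

```text
t 18.32 tcp [ 0.5426 -0.0177  0.1833] jaw 158.57 tilt x [ 0.02  -0.009 -1.   ] F [-0.04 -0.1  -0.91] M [0.102 0.    0.03 ] open 0.0157 q1,6 [ 19.5 -41.5]
 rod axis foot [ 0.5461 -0.0162] to centre tool y,z [0.3 0.6] down 0.3
```

>>> {"op": "arm_command", "data": {"commands": [3,0,0.5,0,0,3,0,0.3,0,0,0,0,0,0,0]}}

```text
clock: 18.7
tool_pos: [0.5423, -0.0174, 0.1773]
orientation: [177.3, 88.7, -24.1]
force: [-0.8, -0.1, -1.3]
opening: 0.0156
```

Run:
```python
from h import *
goto(None);tocen([.5454,-.0163],.177)
```

```text
t 18.7 tcp [ 0.5423 -0.0174  0.1773] jaw 158.57 tilt x [ 0.021 -0.009 -1.   ] F [-0.84 -0.1  -1.31] M [0.104 0.024 0.035] open 0.0156 q1,6 [ 19.5 -41.5]
 rod axis foot [ 0.546  -0.0159] to centre tool y,z [0.6 0.4] down 0.3
```

>>> {"op": "arm_command", "data": {"commands": [0,0,-0.3,-9,0,0,0,-0.3,-9,0,0,0,-0.3,-9,0,0,0,-0.3,-9,0,0,0,-0.3,-9,0]}}

```text
clock: 19.32
tool_pos: [0.5442, -0.0174, 0.1778]
orientation: [131.5, 88.6, -23.6]
force: [-0.5, -0.3, -1.7]
opening: 0.0161
```

Run:
```python
from h import *
goto(None,-109.6);tocen([.546,-.0159],.177)
```

```text
t 19.32 tcp [ 0.5442 -0.0174  0.1778] jaw -155.02 tilt x [ 0.022 -0.009 -1.   ] F [-0.46 -0.3  -1.66] M [0.104 0.052 0.01 ] open 0.0161 q1,6 [19.5  4.9]
 turn (about tool x, cw) -45.4
 rod axis foot [ 0.5466 -0.016 ] to centre tool y,z [-0.4  0.5] down 0.8
```

>>> {"op": "arm_command", "data": {"commands": [0,0,-0.2,-9,0,0,0,-0.3,-9,0,0,0,-0.3,-9,0,0,0,-0.3,-9,0,0,0,0,-8.2,0]}}

```text
clock: 19.95
tool_pos: [0.5456, -0.0167, 0.1783]
orientation: [86.3, 88.6, -23.0]
force: [0.6, 0.6, -1.0]
opening: 0.0157
```

>>> {"op": "arm_command", "data": {"commands": [0,0,0,0,0]}}

```text
clock: 20.08
tool_pos: [0.5457, -0.0167, 0.1783]
orientation: [86.5, 88.6, -22.9]
force: [0.1, -0.2, -0.5]
opening: 0.0155
```

Run:
```python
from h import *
goto(None,-109.6);tocen([.546,-.0159],.177)
```

```text
t 20.07 tcp [ 0.5457 -0.0167  0.1783] jaw -109.34 tilt x [ 0.023 -0.01  -1.   ] F [ 0.08 -0.22 -0.49] M [0.075 0.068 0.004] open 0.0155 q1,6 [19.5 50.6]
 turn (about tool x, cw) 0.3
 rod axis foot [ 0.5473 -0.0163] to centre tool y,z [-1.4  0. ] down 1.3
```

>>> {"op": "arm_command", "data": {"commands": [-2,-1,0,0,0,-2,0,0,0,0,-2,0,0,0,0,-2,0,0,0,0,-2,0,0,0,0]}}

```text
clock: 20.7
tool_pos: [0.5445, -0.0163, 0.1891]
orientation: [87.0, 88.6, -22.8]
force: [0.9, -0.5, -1.6]
opening: 0.0161
```

Run:
```python
from h import *
from plant import *
goto(None,-109.6);tocen([.546,-.0159],.177)
s=snapshot('scene')['frame'];cv2.imwrite('pics/s7.png',s)
cv2.imwrite('pics/m7.png',cv2.resize(s[175:265,170:270],(800,600),interpolation=2))
```

```text
t 20.7 tcp [ 0.5445 -0.0163  0.1891] jaw -109.74 tilt x [ 0.023 -0.01  -1.   ] F [ 0.9  -0.53 -1.63] M [0.096 0.134 0.054] open 0.0161 q1,6 [19.6 50.1]
 turn (about tool x, cw) -0.1
 rod axis foot [ 0.5461 -0.0159] to centre tool y,z [-0.1  0.1] down 12.1
```

No piston weight at 6 mm above the engaged height, so the foot is in the slot. Drawing it out slowly.

>>> {"op": "arm_command", "data": {"commands": [-3,0,0,0,0,-3,0,0,0,0,-3,0,0,0,0,-4,0,0,0,0,-4,0,0,0,0]}}

```text
clock: 21.38
tool_pos: [0.5442, -0.0161, 0.2074]
orientation: [87.1, 88.6, -22.7]
force: [0.7, -0.5, -1.3]
opening: 0.0158
```

Run:
```python
from h import *
from plant import *
goto(None)
s=snapshot('scene')['frame'];cv2.imwrite('pics/s7.png',s)
cv2.imwrite('pics/m7.png',cv2.resize(s[160:265,160:270],(630,600),interpolation=2))
```

```text
t 21.38 tcp [ 0.5442 -0.0161  0.2074] jaw -109.75 tilt x [ 0.023 -0.01  -1.   ] F [ 0.67 -0.49 -1.28] M [0.03  0.112 0.004] open 0.0158 q1,6 [19.7 50.1]
```

View pics/m7.png

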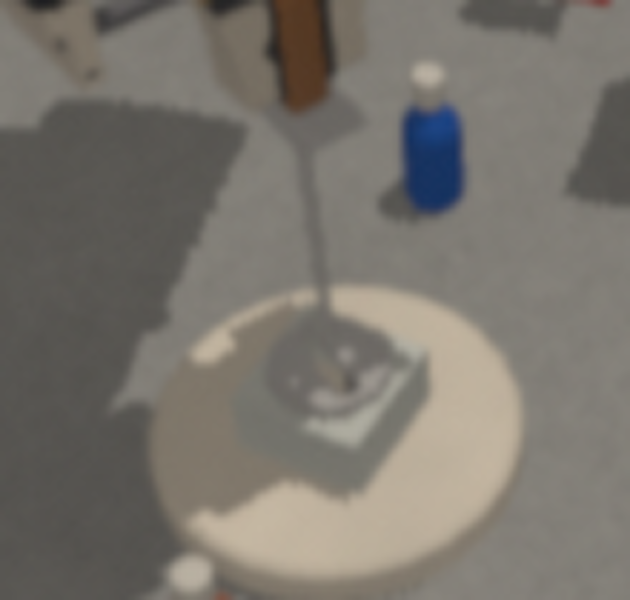

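Piston standing upright near the bat's middle (crop (335,400)) and the foot is clear of it. Lift and return to the stand.

>>> {"op": "arm_command", "data": {"commands": [-10,0,0,0,0,-30,0,0,0,0,-30,0,0,0,0,-30,0,0,0,0,-20,0,0,0,0]}}

```text
clock: 22.05
tool_pos: [0.5406, -0.0153, 0.3328]
orientation: [84.3, 88.6, -25.5]
force: [0.9, -0.3, -1.3]
opening: 0.0156
```

>>> {"op": "arm_command", "data": {"commands": [0,0,0,-9,0,0,0,0,-9,0,0,0,0,-9,0,0,0,0,-9,0,0,0,0,0,0]}}

```text
clock: 22.68
tool_pos: [0.5413, -0.0153, 0.3388]
orientation: [55.5, 88.3, -17.2]
force: [0.0, -0.5, -1.1]
opening: 0.016
```

Run:
```python
from h import *
goto([.6022,.2424,.335],-73);tocen([.5995,.2416],.335)
```

```text
t 22.68 tcp [ 0.5413 -0.0153  0.3388] jaw -72.72 tilt x [ 0.029 -0.009 -1.   ] F [ 0.01 -0.54 -1.08] M [0.017 0.06  0.042] open 0.016 q1,6 [19.9 87.2]
 shift mm [   3.3  134.7 -228. ]
 turn (about tool x, cw) 0.3
 rod axis foot [ 0.5437 -0.016 ] to centre tool y,z [ 129.9 -229.3] down 3.8
```

>>> {"op": "arm_command", "data": {"commands": [0,10,-18,0,0,0,20,-36,0,0,0,20,-36,0,0,0,20,-36,0,0,0,20,-36,0,0]}}

```text
clock: 23.3
tool_pos: [0.5815, 0.1722, 0.3404]
orientation: [59.6, 88.1, -14.3]
force: [0.2, -1.1, -1.7]
opening: 0.0158
```

>>> {"op": "arm_command", "data": {"commands": [0,16,-28,0,0,0,10,-16,0,0,0,0,0,0,0]}}

```text
clock: 23.68
tool_pos: [0.5944, 0.2284, 0.3391]
orientation: [57.7, 88.2, -16.4]
force: [0.5, -0.7, -2.0]
opening: 0.0158
```

Run:
```python
from h import *
from plant import *
goto([.6022,.2424,.335],-73);tocen([.6003,.2416],.335)
t=snapshot('top')['frame'];cv2.imwrite('pics/t8.png',t);o=ortho(t,'top',.5454,-.0163,.058,.1,2)
for n,p in(('bat',[.5454,-.0163,.058]),):print(proj('top',p))
s=snapshot('scene')['frame'];cv2.imwrite('pics/s8.png',s)
cv2.circle(o,(200,200),3,(0,0,255),1);cv2.circle(o,(200,200),150,(0,255,0),1)
cv2.imwrite('pics/m8.png',np.hstack([o,cv2.resize(s[60:200,235:375],(400,400),interpolation=2)]))
```

```text
t 23.68 tcp [0.5944 0.2284 0.3391] jaw -74.05 tilt x [ 0.03  -0.009 -1.   ] F [ 0.51 -0.7  -1.99] M [-0.059  0.122  0.027] open 0.0158 q1,6 [39.5 66.2]
 shift mm [  4.2  11.3 -11.3]
 turn (about tool x, cw) -1.1
 rod axis foot [0.5969 0.2278] to centre tool y,z [  7.1 -12.3] down 4.1
[[279.86162085 243.81352313]]
```

View pics/m8.png

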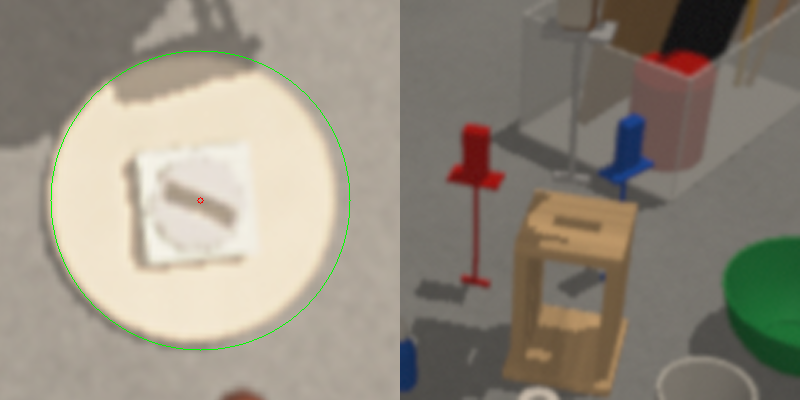

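The piston stands centred on the bat to within a couple of mm and the bottle is untouched. The empty stand slot shows at scene crop (577,223) and the foot at (575,178). Checking both against predictions.

Run:
```python
from h import *
t=cv2.imread('pics/t8.png');s=cv2.imread('pics/s8.png')
print('slot pred',proj('scene',[[.600,.2416,.150],[.5995,.2416,.150]]),'foot pred',proj('scene',[.5969,.2278,.205]))
g=cv2.cvtColor(s,6)
o=ortho(s,'scene',.600,.2416,.150,.03,6.66);u=ortho(s,'scene',.5969,.2278,.202,.03,6.66)
for q,a in((o,17),(u,16)):
    d=np.array([np.cos(np.radians(a)),-np.sin(np.radians(a))])*15*6.66
    cv2.line(q,tuple(np.int32([200,200]-d)),tuple(np.int32([200,200]+d)),(0,0,255),1)
cv2.imwrite('pics/m9.png',np.hstack([o,u]))
```

```text
slot pred [[296.47736557 138.00933952]
 [296.29374259 137.94324035]] foot pred [[294.11341211 121.10284575]]
```

View pics/m9.png

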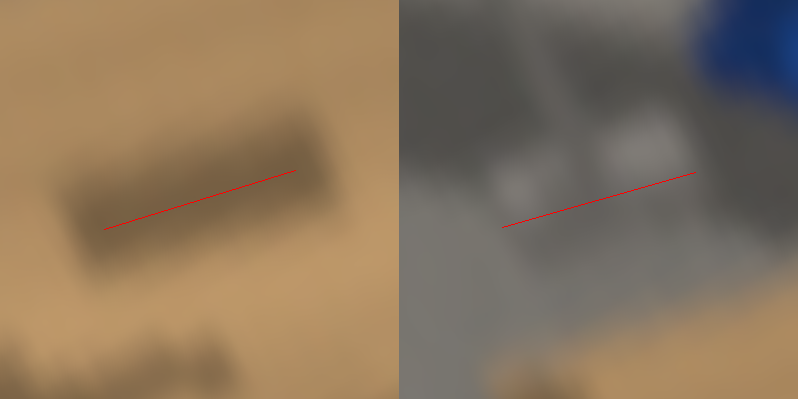

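>>> {"op": "arm_command", "data": {"commands": [5,6.7,-13,-1,0,15,0,0,0,0,15,0,0,0,0,5,0,0,0,0,0,0,0,0,0]}}

```text
clock: 24.4
tool_pos: [0.598, 0.239, 0.2971]
orientation: [56.7, 88.2, -16.6]
force: [-0.5, -0.5, -0.8]
opening: 0.0162
```

```bash
cat >> h.py <<'E'
def stand(z):
    from plant import get_obs
    goto(None,-73)
    o=get_obs();R=Rot.from_euler('xyz',o['orientation'],degrees=True).as_matrix()
    g=o['tool_pos'][:2]+.1384*(R[:2,0]-U0); d=(np.array([.6015,.2428])-g)*1000
    print(' to go tool y,z',np.round([R[:2,1]@d,R[:2,2]@d],1),'down',round((o['tool_pos'][2]-z)*1000,1))
E
python3 - <<'E'
from h import *
stand(.287)
E
```

```text
t 24.4 tcp [0.598  0.239  0.2971] jaw -73.24 tilt x [ 0.03  -0.009 -1.   ] F [-0.48 -0.53 -0.84] M [0.032 0.091 0.029] open 0.0162 q1,6 [40.  66.4]
 turn (about tool x, cw) -0.2
 to go tool y,z [ 0.4 -4. ] down 10.1
```

>>> {"op": "arm_command", "data": {"commands": [0,0.4,-4,0,0,4,0,0,0,0,3,0,0,0,0,2,0,0,0,0]}}

```text
clock: 24.9
tool_pos: [0.598, 0.2433, 0.2888]
orientation: [59.5, 88.1, -13.8]
force: [0.6, 0.6, -1.6]
opening: 0.0161
```

Run:
```python
from h import *
stand(.287)
```

```text
t 24.9 tcp [0.598  0.2433 0.2888] jaw -73.24 tilt x [ 0.032 -0.008 -0.999] F [ 0.62  0.55 -1.62] M [0.022 0.054 0.011] open 0.0161 q1,6 [40.3 66. ]
 turn (about tool x, cw) -0.2
 to go tool y,z [-1.1  0.2] down 1.8
```

Now feel the foot into the stand slot.

>>> {"op": "arm_command", "data": {"commands": [2,-1,0,0,0,2,0,0,0,0,2,0,0,0,0,2,0,0,0,0]}}

```text
clock: 25.4
tool_pos: [0.5972, 0.2428, 0.2802]
orientation: [59.5, 88.1, -13.7]
force: [-0.6, -0.2, -0.8]
opening: 0.016
```

Run:
```python
from h import *
stand(.163)
```

```text
t 25.4 tcp [0.5972 0.2428 0.2802] jaw -73.25 tilt x [ 0.032 -0.008 -0.999] F [-0.64 -0.16 -0.82] M [-0.061  0.1    0.002] open 0.016 q1,6 [40.4 66. ]
 turn (about tool x, cw) -0.2
 to go tool y,z [-0.2  0. ] down 117.2
```

>>> {"op": "arm_command", "data": {"commands": [10,0,0,0,0,18,0,0,0,0,18,0,0,0,0,18,0,0,0,0,10,0,0,0,0]}}

```text
clock: 26.02
tool_pos: [0.5995, 0.2422, 0.2023]
orientation: [60.2, 88.1, -13.0]
force: [-0.7, -1.4, -1.0]
opening: 0.0156
```

Run:
```python
from h import *
stand(.163)
```

```text
t 26.02 tcp [0.5995 0.2422 0.2023] jaw -73.25 tilt x [ 0.032 -0.007 -0.999] F [-0.69 -1.43 -1.01] M [-0.032  0.083 -0.011] open 0.0156 q1,6 [40.2 65.9]
 turn (about tool x, cw) -0.3
 to go tool y,z [-2.2 -1.2] down 39.3
```

>>> {"op": "arm_command", "data": {"commands": [12,0,0,0,0,14,0,0,0,0,7,0,0,0,0,2,0,0,0,0,2,0,0,0,0]}}

```text
clock: 26.65
tool_pos: [0.6009, 0.2419, 0.1638]
orientation: [59.7, 88.1, -13.5]
force: [-5.4, 0.1, 12.0]
opening: 0.0157
```

Run:
```python
from h import *
stand(.162)
```

```text
t 26.65 tcp [0.6009 0.2419 0.1638] jaw -73.23 tilt x [ 0.032 -0.008 -0.999] F [-5.4   0.13 11.97] M [-0.033  2.343 -0.027] open 0.0157 q1,6 [40.1 65.8]
 turn (about tool x, cw) -0.2
 to go tool y,z [-3.6 -2. ] down 1.8
```

>>> {"op": "arm_command", "data": {"commands": [-1,0,0,0,0,0,0,0,0,60,0,0,0,0,60,0,0,0,0,60,0,0,0,0,60]}}

```text
clock: 27.28
tool_pos: [0.602, 0.2426, 0.1667]
orientation: [63.9, 88.0, -9.3]
force: [-0.0, -0.5, -0.1]
opening: 0.0497
```

>>> {"op": "arm_command", "data": {"commands": [0,0,0,0,60,-10,0,0,0,60,-30,0,0,0,60,-40,0,0,0,60,-40,0,0,0,60]}}

```text
clock: 27.9
tool_pos: [0.5964, 0.2423, 0.2881]
orientation: [55.2, 88.2, -18.0]
force: [0.9, 0.2, 0.0]
opening: 0.0521
```

Run:
```python
from h import *
stand(.162)
```

```text
t 27.9 tcp [0.5964 0.2423 0.2881] jaw -73.22 tilt x [ 0.03  -0.01  -0.999] F [0.94 0.16 0.  ] M [ 0.    -0.049  0.004] open 0.0521 q1,6 [40.4 66. ]
 turn (about tool x, cw) -0.2
 to go tool y,z [ 0.9 -0.5] down 126.1
```

Move away to the left, as at the start, then look.

>>> {"op": "arm_command", "data": {"commands": [-20,0,-20,0,60,0,-30,-40,0,60,0,-30,-40,0,60,0,-30,-40,0,60,0,-30,-40,0,60]}}

```text
clock: 28.52
tool_pos: [0.4287, 0.3828, 0.3104]
orientation: [69.2, 87.7, -4.3]
force: [-0.2, 0.1, 0.4]
opening: 0.0527
```

Run:
```python
from h import *
from plant import *
goto(None)
t=snapshot('top')['frame'];s=snapshot('scene')['frame'];cv2.imwrite('pics/t9.png',t)
cv2.imwrite('pics/m10.png',np.hstack([cv2.resize(s[90:250,180:340],(400,400),interpolation=2),cv2.resize(t[130:330,140:340],(400,400),interpolation=2)]))
```

```text
t 28.52 tcp [0.4287 0.3828 0.3104] jaw -73.55 tilt x [ 0.039 -0.003 -0.999] F [-0.24  0.13  0.4 ] M [0.03  0.088 0.041] open 0.0527 q1,6 [62.7 43.2]
```

View pics/m10.png

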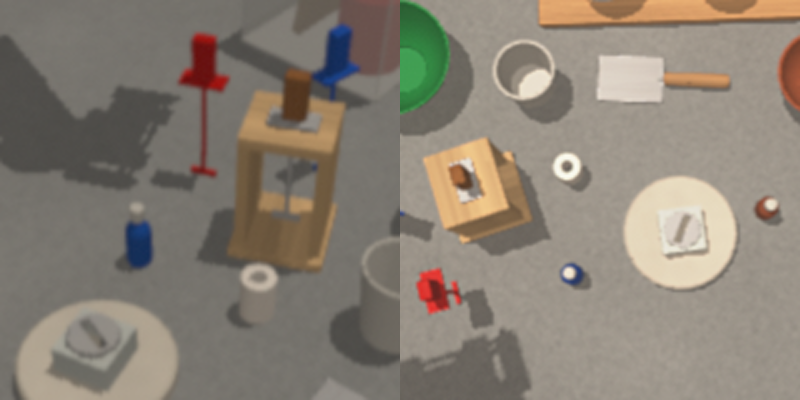

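The rod hangs in its stand with the guard flat. The piston stands upright mid-bat and the bystanders are in place, so I'm handing in.

```bash
python3 -c "
from plant import *
print(close_job())"
```

```text
the job is handed in; nothing more can be done
None
```

The job is done and handed in after about 28.5 s. The piston was drawn out of the barrel on the rod and stands upright on the plaster bat. The rod is back in its stand, with its guard flat on the plate.

**How it went:**
- **Finding the slot:** the first touch met the plate at about 14 N with the foot an estimated 2.7 mm off along the slot. I backed off, shifted and it dropped in without force.
- **Drawing up:** the foot turned about 92° clockwise with no noticeable torque. The reading stayed at 3.5–4 N all the way up, just the weight of rod and piston.
- **Setting down and hanging up:** the piston touched down gently on the bat and the rod came free without lifting it. The guard met the stand plate at about 12 N before I let go.

**Last checks:**
- **Final pictures:** the piston is upright and within about 2 mm of the bat's centre. The bystanders I could see and the red and blue look-alikes are where they were, and the arm is clear of everything.
- **Disagreements along the way:** the first two-view height for the barrel mouth came out 7 mm low, but a refit at the stated height matched well. My camera and touch estimates differed by 1–3 mm.
- **Not corrected:** the tool's tilt crept up to about 2° over the run. I allowed for it in the positions.

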